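# Load the bench shaker and set its faders

## Robot

A 6-joint arm with a two-finger parallel gripper is mounted at the origin on the work surface. World frame = base frame: x ahead of the robot, y to its left, z up, the work surface at z = 0. Lengths are in m, angles in degrees, forces in N, time in s.
With the tool pointing down it reaches from about 0.25 to 0.725 m from the base axis. Payload 9.7 kg.
Tool frame: the origin (TCP) lies between the finger pads; the fingertips stand 11 mm ahead of it and the grasp point (between the pads) lies 8 mm behind it; y points along the fingers, x is the direction in which the jaws open and shut, and the axes are right-handed (so a half turn about y gives the same grasp; the last joint's range is limited). The gripper opens to 85 mm and grips with 20 to 120 N. Pads are 22 mm wide; open, the fingers measure 114 mm over their backs; the gripper's body (76 mm by 85 mm) begins 54 mm behind the grasp point. The pads swing forward as they close: fully open they stand 13 mm farther back than shut.
Start: joints at [-67.208, 4.979, 10.078, 95.1, 0, 90], TCP at [0.213, -0.507, 0.242] pointing down, gripper open.
Joint ranges: [-179.16, 179.16], [-48.56, 103.87], [-65.8, 70.77], [-126.05, 130.52], [-82.76, 87.17], [-180, 180]. Speed limits (degrees/s): [127.2, 127.2, 147.25, 180, 180, 180].

## Interface

Orientations are given as [roll, pitch, yaw] about the fixed x, y, z axes, in that order (R = Rz(yaw) Ry(pitch) Rx(roll)).
In Python, from workcell import bot, vision gives the robot as it stands. The module is installed in compiled form; this text tells all that it offers.
- The arm moves only by the shell command python3 -m crank 'ROWS' [OPENING] [FORCE]. ROWS is text: rows parted by semicolons, each of 6 numbers parted by spaces: the shift along the tool's x, y, z in m, then the turn, a rotation vector about the tool's x, y, z in rad. A call has 1 to 8 rows; each row is the pose to reach, as a shift and turn from the pose commanded when the call began, along the tool's axes at that moment; what a row does not reach only later rows make up. A row lasts 1/10 s, in which the tool goes at most 50 mm and 8.59 degrees, less where a joint would pass 70% of its speed; a pose out of reach is approached as far as the arm can. A call with a gripper value outside its range is refused whole. OPENING is the gripper's target within -1 to 1 (shut at 1, half-way at 0, fully open at -1), set as the call begins (- or left out, the last holds). The fingers move at their own pace and stop on an object; FORCE is the grip in N (left out, the last holds). Time passes only in rows, so rows that repeat a pose let the fingers close. It gives the time, the measured TCP pose, the force and the opening at its end, in the units of the state.
- bot.get_obs(): the state, without advancing time (a new reading comes with each control period).
- vision.camera(name): name is "side" or "top"; returns the picture (400x640x3 uint8, red, green, blue); there is no depth.
- vision.get_calibration(name): a dict with "fx", "fy", "cx", "cy" (pixels), "rvec" (rotation vector, rad) and "tvec" (3), from world to camera coordinates, as OpenCV has them. Camera axes: x right, y down, z forward; pixel columns grow to the right and rows downward; lengths in m; the calibration is good to about 2 mm. A picture is of the moment at which its call begins. get_calibration takes no time and is no camera call.
- bot.job_done(): hands the job in, once; it reports no verdict.
The state is a dict: "time": time; "q": joint angles; "qd": joint speeds; "joint_efforts": joint torques, N m; "ee_pos": TCP position; "tcp_rot": TCP orientation; "wrist_force": force on the tool from outside, world axes, zero at the start; "torque": the same for the moment, N m; "opening": finger opening in m.
Only numpy, scipy, OpenCV 4.12 (cv2) and the standard library are available. Lean on these libraries where they do the work, as an engineer would, in place of code of your own. Each camera call takes 0.05 s, during which the arm holds its last target. There are 200 camera calls.

## Task

Load the shaker: stand both capped narrow-neck bottles in the deep crate and the capped squat jar in the low tray, putting the glass down upright and without dropping it. Once they are loaded, slide each of the two faders on the sloping panel along its track until the white line on its grip is level with the steel pointer below that track. Leave the open beaker and the conical flask standing where they are.

Things in the scene. Friction and masses are not known exactly. Their poses are not given: they have to be found in the camera images.
- console: fixed console, 200 (x) by 260 mm (y). Origin: centre of its underside; front to -x. Panel slopes 35 degrees: from x -100, height 30 mm up to x +31, height 122 mm; flat top behind. A clear visor, underside 189 mm up, 7 mm thick, overhangs the panel from x +4 mm backwards over the full width, on posts at the back: a gripper coming straight down on the upper fader meets it
- fader_lower (a joint): position of the lower fader along its horizontal track, 0 to 0.120 m, growing to the console's +y; 0.060 is the middle (y = 0 in the console's frame). Stays where left, about 2 N to move
- fader_lower_top (a point): centre of the top face of the lower fader's grip, a black upright block with a white line across its middle: 22 mm along the track, 34 mm up the panel, standing 40 mm proud of the panel. The point's z axis is the panel's normal, y runs along the track, x up the slope. In the console's frame it lies at x -80 mm, height 93 mm
- pointer_lower: small fixed dark steel T-shaped pointer on the panel below the lower track, 16 by 22 mm, 5 mm high; origin at its tip, on the panel, 22 mm down the slope from the track's centre line. Axes as the console's; the grip is right when its white line is level with the stem, that is, at the same y in the console's frame
- fader_upper (a joint): position of the upper fader along its track, 65 mm farther up the slope; otherwise as the lower one
- fader_upper_top (a point): centre of the top face of the upper fader's grip, a black upright block with a white line across its middle: 22 mm along the track, 34 mm up the panel, standing 40 mm proud of the panel. The point's z axis is the panel's normal, y runs along the track, x up the slope. In the console's frame it lies at x -27 mm, height 130 mm
- pointer_upper: small fixed dark steel T-shaped pointer on the panel below the upper track, 16 by 22 mm, 5 mm high; origin at its tip, on the panel, 22 mm down the slope from the track's centre line. Axes as the console's; the grip is right when its white line is level with the stem, that is, at the same y in the console's frame
- mat: fixed light grey mat 330 (x) by 340 mm (y), 3 mm thick, on which crate, tray and glassware stand. Origin: centre of its underside
- crate: fixed deep aluminium open box, 110 (x) by 140 (y) by 60 mm high, walls and floor 5 mm. Origin: centre of its underside, on the mat
- tray: fixed low aluminium open box, 110 (x) by 140 (y) by 25 mm high, walls and floor 5 mm. Origin: centre of its underside, on the mat
- bottle_a: capped narrow-neck amber glass bottle, standing: body 54 mm in diameter and 75 mm high, shoulder above, black cap 34 mm in diameter from 95 to 120 mm up; 130 to 250 g. Origin: centre of its underside, z up
- bottle_b: capped narrow-neck amber glass bottle, standing: body 54 mm in diameter and 75 mm high, shoulder above, black cap 34 mm in diameter from 95 to 120 mm up; 130 to 250 g. Origin: centre of its underside, z up
- jar: capped squat wide amber glass jar, standing: 56 mm in diameter, 70 mm high with a black lid 58 mm in diameter from 45 to 70 mm up; 110 to 230 g. Origin: centre of its underside, z up
- beaker: bystander: open clear glass beaker, at most 62 mm in diameter, 85 mm high. Origin: centre of its underside
- flask: bystander: clear conical glass flask without cap, 68 mm in diameter at the foot, 30 mm at the mouth, 116 mm high. Origin: centre of its underside

How it is judged (in metres and radians):
On the way, in this order (a step that is already met when the one before it is completed fails the run):
1. both bottles stand in the crate and the jar in the tray, released (x of bottle_a in the frame of crate between -0.05 and 0.05 m and y of bottle_a in the frame of crate between -0.065 and 0.065 m and z of bottle_a in the frame of crate between 0 and 0.012 m and angle between each of bottle_a, bottle_b, jar's own z axis and vertical below 0.15 rad and linear speed of each of bottle_a, bottle_b, jar below 0.03 m/s and contact force between the fingers and bottle_a below 0.2 N and x of bottle_b in the frame of crate between -0.05 and 0.05 m and y of bottle_b in the frame of crate between -0.065 and 0.065 m and z of bottle_b in the frame of crate between 0 and 0.012 m and contact force between the fingers and bottle_b below 0.2 N and x of jar in the frame of tray between -0.05 and 0.05 m and y of jar in the frame of tray between -0.065 and 0.065 m and z of jar in the frame of tray between 0 and 0.012 m and contact force between the fingers and jar below 0.2 N), for 0.2 s.
2. then both faders are level with their pointers (y of fader_lower_top in the frame of pointer_lower between -0.005 and 0.005 m and y of fader_upper_top in the frame of pointer_upper between -0.005 and 0.005 m), for 0.2 s.
At the end, for the whole second after the job is handed in: Both bottles stand upright (within 0.15 rad) on the crate's floor and the jar on the tray's floor, at rest and released, and the white line of each fader's grip is within 5 mm of its pointer along the track, the grips released (all of step 1 and all of step 2); the robot touches nothing.
It fails at once if the beaker is shifted more than 25 mm or tipped (distance of beaker from where it was at the start of the episode above 0.025 m or angle between beaker's own z axis and vertical above 0.4 rad).
It fails at once if the flask is shifted more than 25 mm or tipped (distance of flask from where it was at the start of the episode above 0.025 m or angle between flask's own z axis and vertical above 0.4 rad).
It fails at once if the bottle_a is dropped (falls free from more than about 30 mm) (linear speed of bottle_a above 0.8 m/s and contact force between the fingers and bottle_a below 0.1 N).
It fails at once if the bottle_b is dropped (falls free from more than about 30 mm) (linear speed of bottle_b above 0.8 m/s and contact force between the fingers and bottle_b below 0.1 N).
It fails at once if the jar is dropped (falls free from more than about 30 mm) (linear speed of jar above 0.8 m/s and contact force between the fingers and jar below 0.1 N).
It also fails if it takes over 72 s, if anything falls off the work surface, if the arm or the gripper's body presses on something with over 40 N, if the wrist force passes 120 N, or if a joint passes its speed limit or range.

## Working session

There is one attempt and no reset: what is moved stays moved. The work goes in short steps, Python scripts to look and compute and a shell command to move; the robot and the scene stay as the last step left them, time stands still between calls to the robot, and variables do not carry over. Pictures are saved under pics/ and viewed, about 8 in all and at most 12, crops included, and the job is handed in when it is done.

```bash
mkdir -p pics
cat > h.py <<'E'
import numpy as np, cv2
from workcell import bot, vision
from scipy.spatial.transform import Rotation as Ro
def cal(n):
    c=vision.get_calibration(n); K=np.array([[c['fx'],0,c['cx']],[0,c['fy'],c['cy']],[0,0,1]])
    R=cv2.Rodrigues(np.array(c['rvec'],float))[0]; return K,R,np.array(c['tvec'],float).ravel()
def ray(n,u,v):
    K,R,t=cal(n); d=R.T@np.linalg.inv(K)@[u,v,1]; return -R.T@t,d
def onz(n,u,v,z):
    o,d=ray(n,u,v); return o+d*(z-o[2])/d[2]
def proj(n,p):
    K,R,t=cal(n); q=K@(R@np.array(p,float)+t); return q[:2]/q[2]
def snap(n,f):
    im=vision.camera(n); cv2.imwrite(f'pics/{f}.png',im[:,:,::-1]); return im
E
python3 - <<'E'
from h import *
print(bot.get_obs())
for n in('top','side'):
    snap(n,n+'0'); K,R,t=cal(n); print(n,K[0,0],-R.T@t, R[2])
E
```

```text
{'time': 0.0, 'q': array([-6.72079791e+01,  5.01101169e+00,  1.00340450e+01,  9.50992449e+01,
        1.49603448e-04,  9.00017089e+01]), 'qd': array([-0.13708331, -0.04088947, -0.06865168, -0.07782309, -0.12181847,
       -0.04799375]), 'joint_efforts': array([ 3.45096400e-03, -5.20390248e+01,  4.64800608e+01,  1.65191473e-02,
        7.65017830e-05, -2.50107161e-05]), 'ee_pos': array([ 0.21298032, -0.50685589,  0.24158024]), 'tcp_rot': array([-8.99998527e+01,  7.62115747e-02, -6.72096880e+01]), 'wrist_force': array([ 0.52660378,  0.35219323, -0.5826057 ]), 'torque': array([ 0.02301676, -0.04897048, -0.03148209]), 'opening': 0.08500246061404076}
top 426.51231211490557 [0.47165687 0.02618237 1.05511397] [ 0.07787078 -0.03761709 -0.99625353]
side 407.2678741642855 [0.13724663 0.42335661 0.79604086] [ 0.46486331 -0.45015559 -0.76240543]
```

View pics/top0.png

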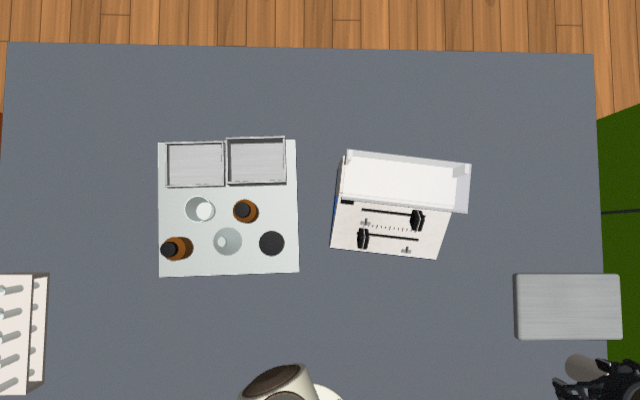

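View pics/side0.png

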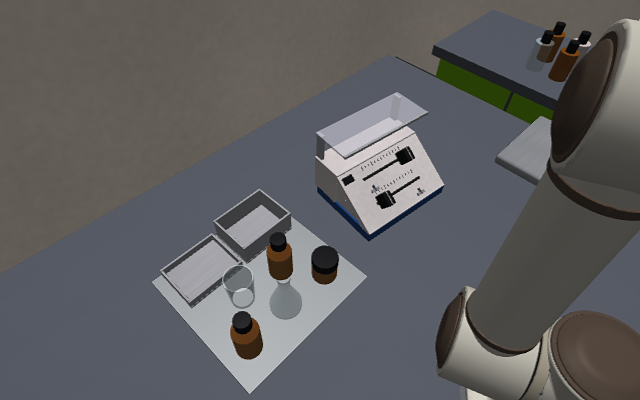

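Run:
```python
from h import *
t=cv2.imread('pics/top0.png'); s=cv2.imread('pics/side0.png')
a=cv2.resize(t[140:270,325:475],None,fx=2.66,fy=2.66,interpolation=cv2.INTER_CUBIC)
a=cv2.resize(t[140:270,325:475],(400,346),interpolation=cv2.INTER_CUBIC)
b=cv2.resize(s[90:240,310:450],(373,400),interpolation=cv2.INTER_CUBIC)
c=np.zeros((400,780,3),np.uint8); c[:346,:400]=a; c[:400,405:778]=b; cv2.imwrite('pics/c0.png',c)
for n,im in(('top',t),('side',s)):
    m=(im.max(2)<60).astype(np.uint8)
    k,l,st,ce=cv2.connectedComponentsWithStats(m)
    for i in range(1,k):
        if st[i,4]>12 and 130<ce[i][0]<480 and 100<ce[i][1]<345: print(n,'dark',st[i],ce[i].round(1))
    # amber
    h=cv2.cvtColor(im,cv2.COLOR_BGR2HSV); m=((h[...,0]<20)&(h[...,1]>150)&(h[...,2]>40)).astype(np.uint8)
    k,l,st,ce=cv2.connectedComponentsWithStats(m)
    for i in range(1,k):
        if st[i,4]>30 and 130<ce[i][0]<480 and 100<ce[i][1]<370: print(n,'amber',st[i],ce[i].round(1))
# mat: light region
hs=cv2.cvtColor(t,cv2.COLOR_BGR2HSV); m=((hs[...,2]>150)&(np.arange(640)[None]<315)&(np.arange(640)[None]>140)).astype(np.uint8); m[:120]=0;m[300:]=0
cs,_=cv2.findContours(m,0,2); c=max(cs,key=cv2.contourArea); h=cv2.convexHull(c); 
p=cv2.approxPolyDP(h,6,True)[:,0]
for q in p: print('mat',q,onz('top',*q,.003).round(4))
for u,v in [(244,210.5),(169.5,249.5)]: print(onz('top',u,v,.123).round(4))
print('jar',onz('top',271.5,243,.073).round(4))
```

```text
top dark [341 200  12   4  37] [346.5 201.5]
top dark [235 203  16  15 174] [242.  209.9]
top dark [362 209  57  21 193] [404.6 216.8]
top dark [418 211   6  20  52] [420.7 220.6]
top dark [357 229   7  19  94] [359.9 237.8]
top dark [364 229  11  20  63] [366.5 237.9]
top dark [260 232  23  23 410] [270.7 243.3]
top dark [376 235  42   5  47] [396.3 237. ]
top dark [161 242  17  15 211] [169.1 249. ]
top amber [233 200  25  23 237] [247.5 212.1]
top amber [166 238  26  22 340] [180.7 247.6]
side dark [382 128  19  11  19] [391. 133.]
side dark [345 139  36  20  36] [362.5 148.7]
side dark [363 147  52  34 278] [396.7 159.8]
side dark [342 174  12  12  74] [347.9 179.4]
side dark [387 176  33  27 103] [400.3 189.1]
side dark [317 186 127  55 685] [374.7 213.9]
side dark [376 192  17  17 168] [383.3 200.2]
side dark [221 204  40  25  40] [240.5 217.2]
side dark [269 232  18  20 291] [277.5 241.4]
side dark [187 236  30  22  61] [203.8 243.8]
side dark [220 244  18  18  27] [229.1 252.7]
side dark [312 246  27  38 849] [324.5 264. ]
side dark [268 253  25  27 402] [280.8 268.4]
side dark [166 258  20  15  21] [175.1 265.3]
side dark [435 292  28  77 938] [446.6 330.9]
side dark [233 311  20  24 361] [242.1 322.4]
side amber [267 243  26  37 669] [280.1 262.5]
side amber [313 269  24  15 210] [324. 277.]
side amber [231 318  32  41 759] [247.9 341.4]
mat [294 139] [0.712  0.0306 0.003 ]
mat [299 271] [0.385  0.0158 0.003 ]
mat [159 277] [0.3701 0.353  0.003 ]
mat [158 142] [0.6999 0.3661 0.003 ]
[0.5251 0.1376 0.123 ]
[0.4401 0.2953 0.123 ]
jar [0.4541 0.0798 0.073 ]
```

View pics/c0.png

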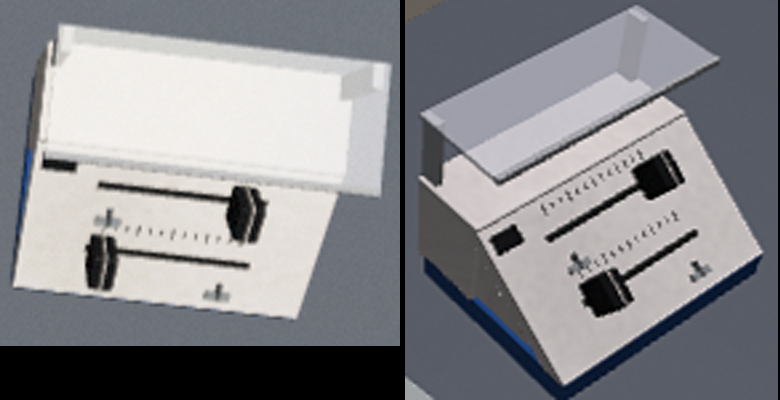

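```bash
cat >> h.py <<'E'
def tri(a,b):
    o1,d1=ray('top',*a); o2,d2=ray('side',*b)
    s=np.linalg.lstsq(np.c_[d1,-d2],o2-o1,rcond=None)[0]
    p,q=o1+s[0]*d1,o2+s[1]*d2; return (p+q)/2, np.linalg.norm(p-q)*1000
E
python3 - <<'E'
from h import *
np.set_printoptions(precision=4,suppress=True)
for nm,a,b in [('capB',(242,209.9),(277.5,241.4)),('capA',(169.1,249),(242.1,322.4)),('jar',(270.7,243.3),(324.5,260))]: print(nm,*tri(a,b))
T=lambda x,y:(325+x*.375,140+y*130/346.)
S=lambda x,y:(310+(x-405)*140/373.,90+y*.375)
for nm,a,b in [('trkU_L',(98,184),(548,239)),('trkL_R',(249,266),(696,233)),('ptrU',(108,219),(578,264)),('ptrL',(217,293),(699,271)),
  ('frontL',(13,287),(559,385)),('ptrUtip',(108,210),(575,253)),('ptrLtip',(219,284),(698,260))]:
    print(nm,*tri(T(*a),S(*b)))
for c in [(227,138),(285,136),(287,184),(228,186)]: print('crate',onz('top',*c,.063))
for c in [(166,143),(224,142),(225,187),(167,188)]: print('tray',onz('top',*c,.028))
t=cv2.imread('pics/top0.png')
a=cv2.resize(t[130:195,158:298],(770,358),interpolation=cv2.INTER_CUBIC)
yaw=np.radians(2.5);R2=np.array([[np.cos(yaw),-np.sin(yaw)],[np.sin(yaw),np.cos(yaw)]])
def box(c,h,col):
  for z in(.003,.003+h):
    q=[proj('top',[*(np.array(c)+R2@[sx*.055,sy*.07]),z]) for sx,sy in((1,1),(1,-1),(-1,-1),(-1,1))]
    q=((np.array(q)-[157.5,129.5])*5.5*16).astype(int); cv2.polylines(a,[q.reshape(-1,1,2)],True,col,1,cv2.LINE_AA,4)
cr=np.mean([onz('top',*c,.063)[:2] for c in [(227,138),(285,136),(287,184),(228,186)]],0)
tr=np.mean([onz('top',*c,.028)[:2] for c in [(166,143),(224,142),(225,187),(167,188)]],0)
print(cr,tr);box(cr,.06,(0,0,255));box(tr,.025,(255,0,0));cv2.imwrite('pics/c1.png',a)
E
```

```text
capB [0.5275 0.1438 0.1102] 0.8374307104013736
capA [0.4407 0.3011 0.1064] 0.26354848839039297
jar [0.4528 0.0821 0.0584] 0.7872617754215697
trkU_L [ 0.5313 -0.1249  0.0949] 1.1973446095682583
trkL_R [ 0.4625 -0.265   0.054 ] 0.2749331135875159
ptrU [ 0.5024 -0.1361  0.0764] 0.39145920743109164
ptrL [ 0.4376 -0.2403  0.0394] 0.8016253700669627
frontL [ 0.4442 -0.0562  0.0268] 4.967202694618535
ptrUtip [ 0.5087 -0.1353  0.0867] 3.1776416683665847
ptrLtip [ 0.4443 -0.2409  0.049 ] 4.8858450271122935
crate [0.6985 0.1873 0.063 ]
crate [0.7052 0.0516 0.063 ]
crate [0.5913 0.0458 0.063 ]
crate [0.5853 0.1827 0.063 ]
tray [0.6923 0.3389 0.028 ]
tray [0.6966 0.2    0.028 ]
tray [0.5869 0.1954 0.028 ]
tray [0.5832 0.3331 0.028 ]
[0.6451 0.1169] [0.6397 0.2669]
```

View pics/c1.png

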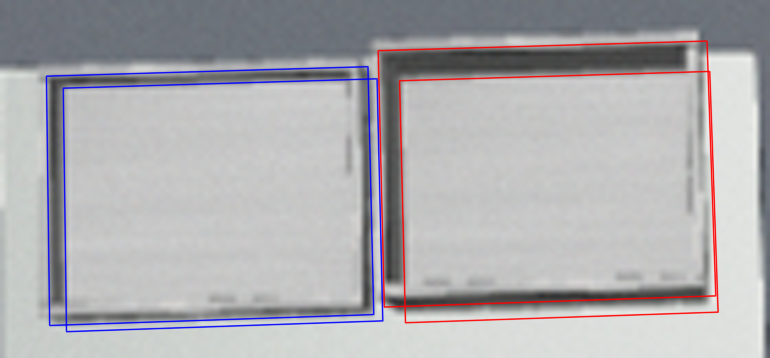

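```bash
cat >> h.py <<'E'
np.set_printoptions(precision=4,suppress=True)
def goal(p,yaw,tilt=0,jawy=False):
    o=bot.get_obs(); R=Ro.from_euler('xyz',o['tcp_rot'],degrees=True)
    B=np.array([[1,0,0],[0,0,1],[0,-1,0]],float) # cols: x=X, y=-Z, z=Y
    if jawy: B=np.array([[0,0,1],[-1,0,0],[0,-1,0]],float) # x=-Y,y=-Z,z=X
    G=Ro.from_euler('z',yaw,degrees=True)*Ro.from_euler('y',-tilt,degrees=True)*Ro.from_matrix(B)
    print('t',o['time'],'p',o['ee_pos'],'rot',o['tcp_rot'],'open',o['opening'],'F',o['wrist_force'])
    print('shift',R.inv().apply(np.array(p)-o['ee_pos']),'turn',(R.inv()*G).as_rotvec())
E
python3 -c "
from h import *
goal([.527,.143,.25],2.5)"
```

```text
t 0.1 p [ 0.213  -0.5069  0.2417] rot [-89.9993   0.0684 -67.2081] open 0.08558261440869565 F [-0.2523 -0.5739 -0.1946]
shift [-0.4775 -0.0078  0.5413] turn [-0.0007 -1.2166 -0.001 ]
```

```bash
python3 -m crank '-.03 0 .034 0 -.076 0;-.06 0 .068 0 -.152 0;-.09 0 .102 0 -.228 0;-.12 0 .136 0 -.304 0;-.15 0 .17 0 -.38 0;-.18 0 .204 0 -.456 0;-.21 0 .238 0 -.532 0;-.24 -.008 .27 0 -.608 0' -1 30
python3 -c "
from h import *
goal([.527,.143,.25],2.5)"
```

```text
time: 0.9
ee_pos: [0.3691, -0.1793, 0.2494]
tcp_rot: [-90.0, 0.1, -32.2]
wrist_force: [0.9, -0.9, -0.0]
opening: 0.0854
t 0.9 p [ 0.3691 -0.1793  0.2494] rot [-90.0031   0.0781 -32.2029] open 0.08538033254403828 F [ 0.8868 -0.9469 -0.0064]
shift [-0.0381 -0.0005  0.3569] turn [-0.0004 -0.6057 -0.0013]
```

```bash
python3 -m crank '-.005 0 .045 0 -.08 0;-.01 0 .09 0 -.16 0;-.015 0 .135 0 -.24 0;-.02 0 .18 0 -.32 0;-.025 0 .225 0 -.4 0;-.03 0 .27 0 -.48 0;-.035 0 .315 0 -.56 0;-.038 0 .357 0 -.606 0' 
python3 -m crank '-.038 0 .357 0 -.606 0' >/dev/null; python3 -c "
from h import *
goal([.527,.143,.104],2.5)"
```

```text
time: 1.7
ee_pos: [0.5284, 0.1428, 0.2499]
tcp_rot: [-90.0, 0.0, 2.6]
wrist_force: [-0.2, -1.9, 0.5]
opening: 0.0851
t 1.8 p [0.5224 0.1913 0.2487] rot [-90.04     0.0771  11.0131] open 0.08576436242265699 F [-0.4643 -0.2799 -1.4545]
shift [-0.0045  0.1447 -0.0482] turn [ 0.0008  0.1486 -0.0013]
```

```bash
python3 -m crank '-.0045 0 -.048 0 .148 0;-.0045 .03 -.048 0 .148 0;-.0045 .06 -.048 0 .148 0;-.0045 .09 -.048 0 .148 0;-.0045 .115 -.048 0 .148 0;-.0045 .135 -.048 0 .148 0;-.0045 .1447 -.048 0 .148 0;-.0045 .1447 -.048 0 .148 0' 
python3 -c "
from h import *
goal([.527,.143,.104],2.5); snap('side','s1')
im=cv2.imread('pics/s1.png')[180:340,180:380]; cv2.imwrite('pics/c2.png',cv2.resize(im,(750,600)))"
```

```text
time: 2.6
ee_pos: [0.5246, 0.1419, 0.1042]
tcp_rot: [-90.0, 0.1, 2.5]
wrist_force: [0.6, -0.2, 0.2]
opening: 0.0856
t 2.6 p [0.5246 0.1419 0.1042] rot [-90.0321   0.1425   2.4658] open 0.08559079823541882 F [ 0.5797 -0.2301  0.2274]
shift [0.0024 0.0002 0.001 ] turn [ 0.0006 -0.0006 -0.0025]
```

View pics/c2.png

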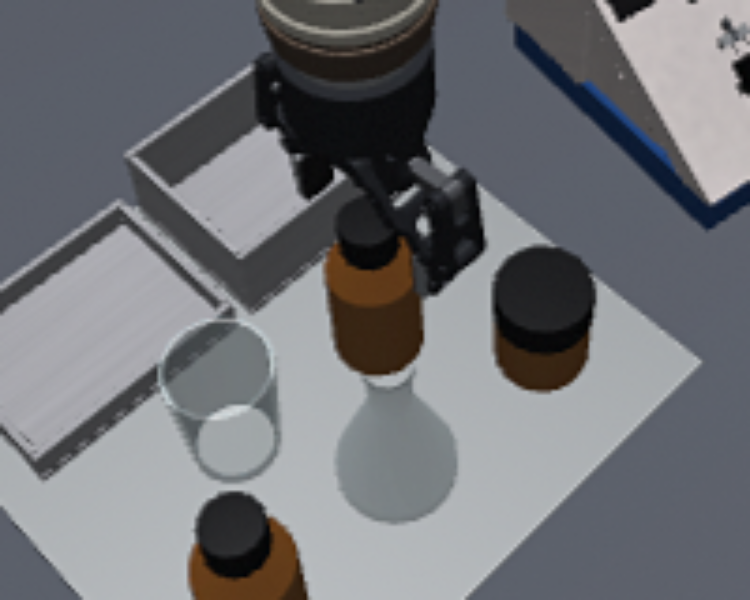

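The picture shows the cap (crop 368,225) between the two fingers, with flask and beaker clear. Closing.

```bash
python3 -m crank '.002 0 .001 0 0 0;.002 0 .001 0 0 0;.002 0 .001 0 0 0;.002 0 .001 0 0 0;.002 0 .001 0 0 0;.002 0 .001 0 0 0;.002 0 .001 0 0 0;.002 0 .001 0 0 0' 1 40
python3 -m crank '0 -.01 0 0 0 0;0 -.025 0 0 0 0;0 -.045 0 0 0 0;0 -.065 0 0 0 0;0 -.085 0 0 0 0;0 -.1 0 0 0 0;0 -.11 0 0 0 0;0 -.11 0 0 0 0'
python3 -c "
from h import *
goal([.65,.087,.19],2.5)"
```

```text
time: 3.45
ee_pos: [0.5275, 0.1433, 0.1063]
tcp_rot: [-90.0, -0.0, 2.5]
wrist_force: [-2.2, 0.6, 6.1]
opening: 0.0328
time: 4.25
ee_pos: [0.5279, 0.1434, 0.2175]
tcp_rot: [-90.0, -0.1, 2.5]
wrist_force: [0.2, -0.8, -2.1]
opening: 0.0326
t 4.25 p [0.5279 0.1434 0.2175] rot [-89.9701  -0.1438   2.4592] open 0.03260334545394672 F [ 0.2008 -0.7748 -2.1106]
shift [ 0.1195  0.0278 -0.0616] turn [-0.0005 -0.0007  0.0025]
```

```bash
python3 -m crank '.015 0 -.008 0 0 0;.035 0 -.018 0 0 0;.055 0 -.028 0 0 0;.075 0 -.039 0 0 0;.095 0 -.049 0 0 0;.11 0 -.057 0 0 0;.1195 .0 -.0616 0 0 0;.1195 .0 -.0616 0 0 0'
python3 -c "
from h import *
goal([.65,.087,.112],2.5); snap('top','t2');snap('side','s2')
a=cv2.imread('pics/t2.png')[120:220,190:320]; b=cv2.imread('pics/s2.png')[140:300,180:340]
cv2.imwrite('pics/c3.png',np.hstack([cv2.resize(a,(390,300),interpolation=2),cv2.resize(b,(300,300),interpolation=2)]))"
```

```text
time: 5.05
ee_pos: [0.65, 0.0862, 0.2138]
tcp_rot: [-90.0, 0.1, 2.4]
wrist_force: [-0.7, -0.0, -1.7]
opening: 0.033
t 5.05 p [0.65   0.0862 0.2138] rot [-90.0172   0.1201   2.4088] open 0.03304429755375364 F [-0.6967 -0.0395 -1.712 ]
shift [0.0003 0.1018 0.0009] turn [ 0.0003 -0.0016 -0.0021]
```

View pics/c3.png

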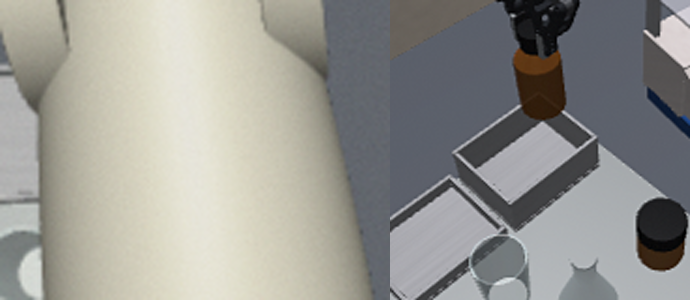

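```bash
python3 -c "
from h import *
L=[]
for x,y in [(454,155),(515,206),(598,138),(540,96)]:
    p=onz('side',180+(x-390)*160/300.,140+y*160/300.,.063);L.append(p);print(p)
print(np.mean(L,0))
for x,y in [(598,138)]: pass
"
```

```text
[0.6922 0.1952 0.063 ]
[0.5835 0.187  0.063 ]
[0.5924 0.052  0.063 ]
[0.6953 0.06   0.063 ]
[0.6408 0.1236 0.063 ]
```

```bash
python3 -m crank '-.003 .02 .003 0 0 0;-.003 .04 .003 0 0 0;-.003 .06 .003 0 0 0;-.003 .075 .003 0 0 0;-.003 .085 .003 0 0 0;-.003 .092 .003 0 0 0;-.003 .097 .003 0 0 0;-.003 .098 .003 0 0 0'
python3 -m crank '0 .002 0 0 0 0;0 .004 0 0 0 0;0 .005 0 0 0 0;0 .005 0 0 0 0'
```

```text
time: 5.95
ee_pos: [0.6463, 0.0897, 0.1175]
tcp_rot: [-90.0, -0.0, 2.5]
wrist_force: [-0.7, 0.5, -1.5]
opening: 0.0325
time: 6.35
ee_pos: [0.6463, 0.0897, 0.1126]
tcp_rot: [-90.0, -0.0, 2.5]
wrist_force: [0.0, -0.1, -2.3]
opening: 0.0326
```

```bash
python3 -m crank '0 .001 0 0 0 0;0 .002 0 0 0 0;0 .003 0 0 0 0;0 .003 0 0 0 0;0 .003 0 0 0 0'
```

```text
time: 6.85
ee_pos: [0.6465, 0.0898, 0.1113]
tcp_rot: [-90.0, -0.1, 2.5]
wrist_force: [-3.2, 0.8, 8.0]
opening: 0.0329
```

```bash
python3 -m crank '0 -.001 0 0 0 0;0 -.001 0 0 0 0;0 -.001 0 0 0 0;0 -.001 0 0 0 0;0 -.001 0 0 0 0;0 -.001 0 0 0 0' -1
python3 -m crank '0 -.02 0 0 0 0;0 -.05 0 0 0 0;0 -.08 0 0 0 0;0 -.1 0 0 0 0;0 -.12 0 0 0 0;0 -.13 0 0 0 0'
python3 -c "
from h import *
goal([.4405,.300,.24],2.5)"
```

```text
time: 7.45
ee_pos: [0.6463, 0.0897, 0.1105]
tcp_rot: [-90.0, 0.0, 2.5]
wrist_force: [-0.8, -0.5, -0.6]
opening: 0.0856
time: 8.05
ee_pos: [0.6467, 0.0897, 0.2426]
tcp_rot: [-90.0, -0.1, 2.5]
wrist_force: [0.5, 0.5, 0.1]
opening: 0.0854
t 8.05 p [0.6467 0.0897 0.2426] rot [-89.9866  -0.1292   2.4625] open 0.08540756406226176 F [0.457  0.5146 0.0639]
shift [-0.1969  0.0022  0.2189] turn [-0.0002 -0.0007  0.0023]
```

```bash
python3 -m crank '-.025 0 .028 0 0 0;-.055 0 .06 0 0 0;-.085 0 .093 0 0 0;-.115 0 .126 0 0 0;-.145 0 .159 0 0 0;-.175 0 .193 0 0 0;-.197 0 .219 0 0 0;-.197 0 .219 0 0 0' 
python3 -c "
from h import *
goal([.4405,.300,.107],2.5); snap('top','t3');snap('side','s3')
a=cv2.imread('pics/t3.png')[125:285,140:310]; b=cv2.imread('pics/s3.png')[180:380,140:350]
cv2.imwrite('pics/c4.png',np.hstack([cv2.resize(a,(382,360),interpolation=2),cv2.resize(b,(378,360),interpolation=2)]))"
```

```text
time: 8.85
ee_pos: [0.4375, 0.3024, 0.2405]
tcp_rot: [-90.0, 0.0, 2.7]
wrist_force: [0.5, -0.3, -0.2]
opening: 0.0854
t 8.85 p [0.4375 0.3024 0.2405] rot [-89.9676   0.0309   2.6903] open 0.08537919864205346 F [ 0.5082 -0.3201 -0.2234]
shift [ 0.0029  0.1335 -0.0026] turn [-0.0006  0.0033 -0.0005]
```

View pics/c4.png

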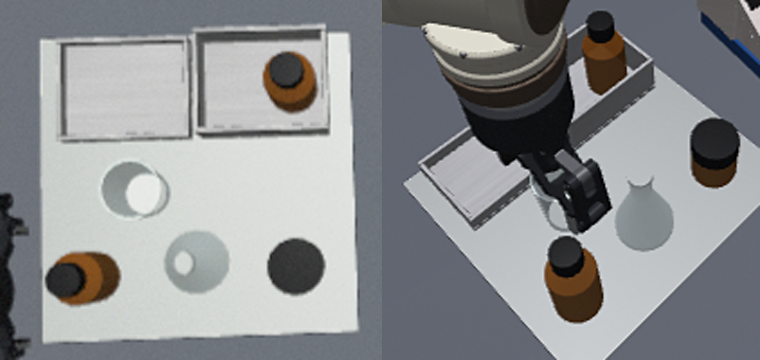

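The bottle stands in the crate (crop 290,80), about 6 mm from the right wall with room on the left; beaker and flask have not moved. Now bottle two.

```bash
python3 -m crank '.003 .02 -.003 0 0 0;.003 .05 -.003 0 0 0;.003 .08 -.003 0 0 0;.003 .105 -.003 0 0 0;.003 .12 -.003 0 0 0;.003 .13 -.003 0 0 0;.003 .1325 -.003 0 0 0;.003 .1325 -.003 0 0 0' 
python3 -m crank '0 0 0 0 0 0;0 0 0 0 0 0;0 0 0 0 0 0;0 0 0 0 0 0;0 0 0 0 0 0;0 0 0 0 0 0;0 0 0 0 0 0;0 0 0 0 0 0' 1 40
python3 -m crank '0 -.01 0 0 0 0;0 -.025 0 0 0 0;0 -.045 0 0 0 0;0 -.065 0 0 0 0;0 -.085 0 0 0 0;0 -.105 0 0 0 0;0 -.12 0 0 0 0;0 -.125 0 0 0 0'
python3 -c "
from h import *
goal([.646,.152,.19],2.5)"
```

```text
time: 9.75
ee_pos: [0.4436, 0.2971, 0.1086]
tcp_rot: [-90.0, -0.0, 2.4]
wrist_force: [-0.7, 0.3, 0.2]
opening: 0.0852
time: 10.55
ee_pos: [0.443, 0.2973, 0.1086]
tcp_rot: [-90.0, -0.0, 2.5]
wrist_force: [-2.9, -0.6, 5.4]
opening: 0.0329
time: 11.35
ee_pos: [0.4437, 0.2974, 0.2358]
tcp_rot: [-89.9, -0.2, 2.5]
wrist_force: [0.3, 0.4, -1.3]
opening: 0.0329
t 11.35 p [0.4437 0.2974 0.2358] rot [-89.9109  -0.1656   2.4586] open 0.03289799718691298 F [ 0.2964  0.4417 -1.3387]
shift [ 0.1957  0.0461 -0.154 ] turn [-0.0016 -0.0007  0.0029]
```

```bash
python3 -m crank '.015 0 -.012 0 0 0;.04 0 -.03 0 0 0;.065 0 -.05 0 0 0;.09 0 -.07 0 0 0;.115 0 -.09 0 0 0;.14 0 -.11 0 0 0;.16 0 -.125 0 0 0;.18 0 -.142 0 0 0'
python3 -c "
from h import *
goal([.646,.150,.19],2.5)"
```

```text
time: 12.15
ee_pos: [0.63, 0.1622, 0.2327]
tcp_rot: [-90.0, 0.0, 2.5]
wrist_force: [0.2, 1.3, -1.3]
opening: 0.0329
t 12.15 p [0.63   0.1622 0.2327] rot [-90.0095   0.0364   2.45  ] open 0.032885903464994246 F [ 0.2321  1.2754 -1.3464]
shift [ 0.0155  0.0427 -0.0128] turn [ 0.0002 -0.0009 -0.0006]
```

```bash
python3 -m crank '.0155 0 -.0128 0 0 0;.0155 0 -.0128 0 0 0;.0155 .02 -.0128 0 0 0;.0155 .04 -.0128 0 0 0;.0155 .06 -.0128 0 0 0;.0155 .08 -.0128 0 0 0;.0155 .1 -.0128 0 0 0;.0155 .108 -.0128 0 0 0' 
python3 -m crank '0 .002 0 0 0 0;0 .005 0 0 0 0;0 .007 0 0 0 0;0 .008 0 0 0 0;0 .008 0 0 0 0'
```

```text
time: 12.95
ee_pos: [0.6438, 0.1511, 0.1229]
tcp_rot: [-90.0, 0.2, 2.5]
wrist_force: [-0.2, -0.3, -1.7]
opening: 0.0328
time: 13.45
ee_pos: [0.6453, 0.1509, 0.1175]
tcp_rot: [-90.0, -0.0, 2.5]
wrist_force: [0.5, -0.2, -1.7]
opening: 0.0326
```

```bash
python3 -m crank '0 .001 0 0 0 0;0 .002 0 0 0 0;0 .003 0 0 0 0;0 .004 0 0 0 0;0 .004 0 0 0 0;0 .004 0 0 0 0'
```

```text
time: 14.05
ee_pos: [0.6452, 0.1509, 0.1137]
tcp_rot: [-90.0, -0.0, 2.5]
wrist_force: [-2.1, -0.5, 3.1]
opening: 0.033
```

```bash
python3 -m crank '0 -.001 0 0 0 0;0 -.001 0 0 0 0;0 -.001 0 0 0 0;0 -.001 0 0 0 0;0 -.001 0 0 0 0;0 -.001 0 0 0 0' -1
python3 -m crank '0 -.02 0 0 0 0;0 -.05 0 0 0 0;0 -.08 0 0 0 0;0 -.1 0 0 0 0;0 -.12 0 0 0 0;0 -.12 0 0 0 0'
python3 -c "
from h import *
goal([.453,.081,.14],2.5)"
```

```text
time: 14.65
ee_pos: [0.6451, 0.1509, 0.114]
tcp_rot: [-90.0, 0.0, 2.5]
wrist_force: [-0.7, 0.9, -0.8]
opening: 0.0853
time: 15.25
ee_pos: [0.646, 0.1511, 0.2372]
tcp_rot: [-90.0, -0.3, 2.5]
wrist_force: [0.4, 0.1, 0.2]
opening: 0.0856
t 15.25 p [0.646  0.1511 0.2372] rot [-89.9512  -0.2597   2.4634] open 0.08558296114351933 F [0.4312 0.0509 0.1728]
shift [-0.1962  0.0963 -0.0618] turn [-0.0009 -0.0006  0.0045]
```

```bash
python3 -m crank '-.03 0 -.01 0 0 0;-.06 0 -.02 0 0 0;-.09 0 -.029 0 0 0;-.12 0 -.038 0 0 0;-.15 0 -.047 0 0 0;-.18 .02 -.057 0 0 0;-.196 .05 -.062 0 0 0;-.196 .06 -.062 0 0 0' 
python3 -c "
from h import *
goal([.453,.081,.048],2.5); snap('top','t4');snap('side','s4')
a=cv2.imread('pics/t4.png')[125:285,150:320]; b=cv2.imread('pics/s4.png')[160:360,170:380]
cv2.imwrite('pics/c5.png',np.hstack([cv2.resize(a,(382,360),interpolation=2),cv2.resize(b,(378,360),interpolation=2)]))"
```

```text
time: 16.05
ee_pos: [0.4493, 0.0798, 0.1709]
tcp_rot: [-90.0, 0.2, 2.4]
wrist_force: [1.0, -0.1, -0.2]
opening: 0.0851
t 16.05 p [0.4493 0.0798 0.1709] rot [-90.0293   0.2051   2.4388] open 0.08514916456316653 F [ 1.047  -0.0985 -0.2082]
shift [0.0042 0.1229 0.0011] turn [ 0.0005 -0.0011 -0.0036]
```

View pics/c5.png

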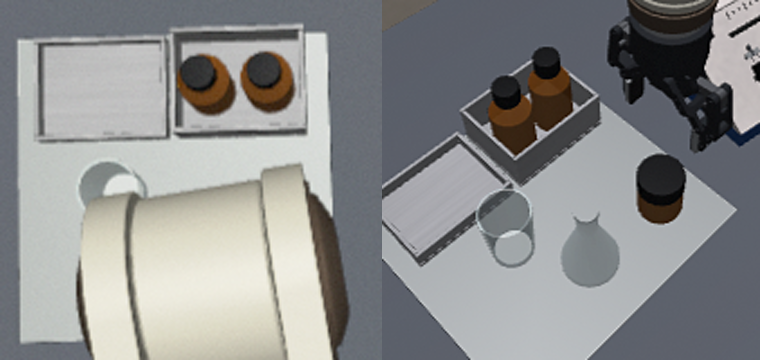

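Both bottles are standing upright in the crate (crop 207,82 and 267,80), and the jar is free under the gripper. Picking up the jar.

```bash
python3 -m crank '.004 .02 .001 0 0 0;.004 .04 .001 0 0 0;.004 .06 .001 0 0 0;.004 .08 .001 0 0 0;.004 .1 .001 0 0 0;.004 .113 .001 0 0 0;.004 .12 .001 0 0 0;.004 .122 .001 0 0 0' 
python3 -m crank '0 0 0 0 0 0;0 0 0 0 0 0;0 0 0 0 0 0;0 0 0 0 0 0;0 0 0 0 0 0;0 0 0 0 0 0;0 0 0 0 0 0;0 0 0 0 0 0' 1 40
```

```text
time: 16.95
ee_pos: [0.4563, 0.0819, 0.052]
tcp_rot: [-90.0, 0.0, 2.5]
wrist_force: [0.6, 0.2, -0.0]
opening: 0.0855
time: 17.75
ee_pos: [0.4564, 0.0818, 0.0532]
tcp_rot: [-90.0, -0.1, 2.5]
wrist_force: [-2.0, -0.1, 7.0]
opening: 0.0569
```

```bash
python3 -m crank '0 -.01 0 0 0 0;0 -.03 0 0 0 0;0 -.055 0 0 0 0;0 -.08 0 0 0 0;0 -.105 0 0 0 0;0 -.13 0 0 0 0;0 -.145 0 0 0 0;0 -.15 0 0 0 0'
python3 -c "
from h import *
goal([.64,.268,.2],2.5)"
```

```text
time: 18.55
ee_pos: [0.4566, 0.0818, 0.2044]
tcp_rot: [-90.0, -0.2, 2.5]
wrist_force: [0.5, 0.4, -2.7]
opening: 0.057
t 18.55 p [0.4566 0.0818 0.2044] rot [-89.9777  -0.1689   2.4595] open 0.056981658913795606 F [ 0.4644  0.3799 -2.6915]
shift [0.1912 0.005  0.1782] turn [-0.0004 -0.0007  0.0029]
```

```bash
python3 -m crank '.015 0 .014 0 0 0;.04 0 .037 0 0 0;.065 0 .06 0 0 0;.09 0 .084 0 0 0;.115 0 .107 0 0 0;.14 0 .13 0 0 0;.165 0 .154 0 0 0;.182 0 .17 0 0 0'
python3 -m crank '.0065 .0 .006 0 0 0;.008 .0 .008 0 0 0;.008 .02 .008 0 0 0;.008 .045 .008 0 0 0;.008 .07 .008 0 0 0;.008 .095 .008 0 0 0;.008 .12 .008 0 0 0;.008 .135 .008 0 0 0'
python3 -m crank '0 .002 0 0 0 0;0 .003 0 0 0 0;0 .003 0 0 0 0;0 .003 0 0 0 0'
```

```text
time: 19.35
ee_pos: [0.6313, 0.2609, 0.2005]
tcp_rot: [-90.0, 0.1, 2.5]
wrist_force: [0.2, -0.2, -2.8]
opening: 0.0568
time: 20.15
ee_pos: [0.6369, 0.2668, 0.0647]
tcp_rot: [-90.1, 0.2, 2.4]
wrist_force: [0.2, -0.3, -2.5]
opening: 0.057
time: 20.55
ee_pos: [0.6388, 0.2679, 0.0656]
tcp_rot: [-90.0, -0.1, 2.5]
wrist_force: [1.1, -0.3, -3.4]
opening: 0.0567
```

```bash
python3 -m crank '0 .002 0 0 0 0;0 .004 0 0 0 0;0 .006 0 0 0 0;0 .007 0 0 0 0;0 .0075 0 0 0 0;0 .0075 0 0 0 0'
```

```text
time: 21.15
ee_pos: [0.6382, 0.2677, 0.0583]
tcp_rot: [-90.0, -0.1, 2.5]
wrist_force: [-4.9, -2.5, 8.9]
opening: 0.057
```

```bash
python3 -m crank '0 -.001 0 0 0 0;0 -.001 0 0 0 0;0 -.001 0 0 0 0;0 -.001 0 0 0 0;0 -.001 0 0 0 0;0 -.001 0 0 0 0' -1
python3 -m crank '0 -.02 0 0 0 0;0 -.05 0 0 0 0;0 -.08 0 0 0 0;0 -.11 0 0 0 0;0 -.14 0 0 0 0;0 -.16 0 0 0 0;0 -.17 0 0 0 0;0 -.17 0 0 0 0'
python3 -m crank '-.04 0 -.02 0 0 0;-.08 0 -.05 0 0 0;-.12 0 -.08 0 0 0;-.16 0 -.11 0 0 0;-.2 0 -.14 0 0 0;-.22 0 -.17 0 0 0;-.23 0 -.2 0 0 0;-.24 0 -.22 0 0 0'
python3 -c "
from h import *
goal([.4,.05,.23],2.5); snap('top','t5');snap('side','s5')
t=cv2.imread('pics/t5.png');s=cv2.imread('pics/s5.png')
t0=cv2.imread('pics/top0.png');s0=cv2.imread('pics/side0.png')
r=lambda im,x,y,w,h,W,H:cv2.resize(im[y:y+h,x:x+w],(W,H),interpolation=2)
c=np.zeros((600,800,3),np.uint8)
c[:300,:400]=r(t0,350,205,80,60,400,300); c[:300,400:]=r(s0,340,140,80,60,400,300); c[300:,400:]=r(s0,370,165,80,60,400,300)
c[300:,:400]=r(t,130,120,200,150,400,300); cv2.imwrite('pics/c6.png',c)"
```

```text
time: 21.75
ee_pos: [0.6381, 0.2677, 0.0574]
tcp_rot: [-90.0, 0.0, 2.5]
wrist_force: [-0.1, -0.1, 0.0]
opening: 0.0856
time: 22.55
ee_pos: [0.6386, 0.2679, 0.2288]
tcp_rot: [-90.0, -0.1, 2.5]
wrist_force: [-0.0, 0.1, -0.1]
opening: 0.0854
time: 23.35
ee_pos: [0.4065, 0.0362, 0.2262]
tcp_rot: [-90.0, 0.1, 2.4]
wrist_force: [-0.5, -0.2, -0.2]
opening: 0.0853
t 23.35 p [0.4065 0.0362 0.2262] rot [-90.0152   0.0617   2.4372] open 0.08526286129047483 F [-0.4775 -0.2138 -0.2194]
shift [-0.0059 -0.0038  0.0141] turn [ 0.0003 -0.0011 -0.0011]
```

View pics/c6.png

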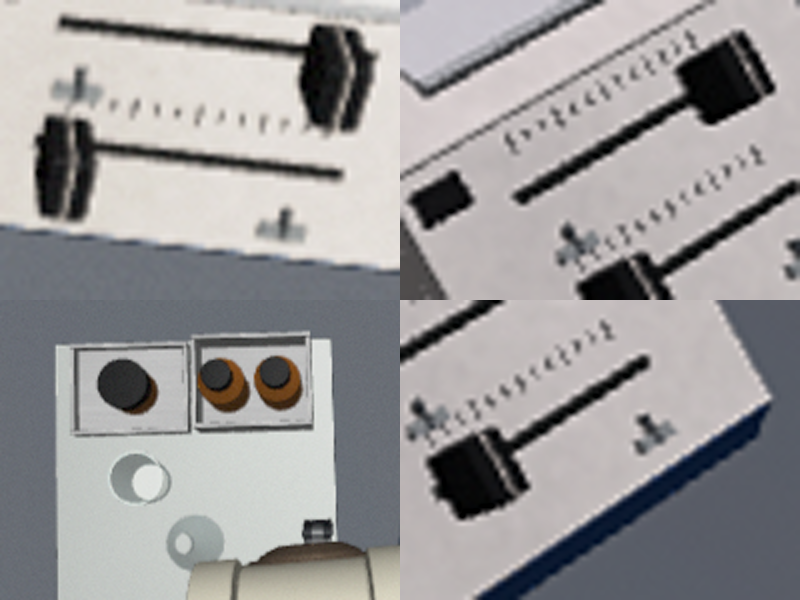

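Run:
```python
from h import *
T=lambda x,y:(350+(x+.5)/5-.5,205+(y+.5)/5-.5)
S1=lambda x,y:(340+(x+.5)/5-.5,140+(y+.5)/5-.5)
S2=lambda x,y:(370+(x+.5)/5-.5,165+(y+.5)/5-.5)
for n,a,b,z in [('Utip',T(82,66),S1(168,225),.0866),('Ubar',T(76,92),S1(177,245),.075),('Ltip',T(286,208),S2(247,117),.0496),('Lbar',T(281,230),S2(255,137),.037),
 ('UtrL',T(60,22),S1(120,198),.097),('LtrR',T(342,174),S2(245,62),.060)]:
    p,g=tri(a,b); print(n,p,round(g,1),'top',onz('top',*a,z)[:2],'side',onz('side',*b,z)[:2])
print('dirU',onz('top',*T(60,22),.097)-onz('top',*T(305,50),.097))
print('dirL',onz('top',*T(95,146),.06)-onz('top',*T(342,174),.06))
print('dirU s',onz('side',*S1(120,198),.097)-onz('side',*S1(290,100),.097))
print('dirL s',onz('side',*S2(105,145),.06)-onz('side',*S2(245,62),.06))
print('gripU',onz('top',*T(345,78),.13),'gripL',onz('top',*T(72,167),.093))
```

```text
Utip [ 0.5114 -0.1368  0.0844] 3.0 top [ 0.5125 -0.1355] side [ 0.5092 -0.1361]
Ubar [ 0.5007 -0.1337  0.0811] 0.2 top [ 0.501  -0.1346] side [ 0.5037 -0.1385]
Ltip [ 0.4457 -0.2406  0.0462] 4.0 top [ 0.4474 -0.2385] side [ 0.4429 -0.239 ]
Lbar [ 0.4363 -0.2388  0.0403] 1.2 top [ 0.4366 -0.2393] side [ 0.4371 -0.2421]
UtrL [ 0.5314 -0.1243  0.0967] 1.4 top [ 0.5319 -0.1239] side [ 0.5307 -0.1246]
LtrR [ 0.4638 -0.2638  0.0553] 0.3 top [ 0.4637 -0.2625] side [ 0.4618 -0.2593]
dirU [0.0119 0.1118 0.    ]
dirL [0.0125 0.1166 0.    ]
dirU s [0.0134 0.111  0.    ]
dirL s [0.013  0.0942 0.    ]
gripU [ 0.5062 -0.2441  0.13  ] gripL [ 0.4665 -0.1297  0.093 ]
```

```bash
cat >> h.py <<'E'
def con(x,yc,h,back=0):
    x=x-.5736*back+.5447; h=h+.8192*back
    return np.array([x*.9936+yc*.113,-x*.113+yc*.9936,h])
E
python3 -c "
from h import *
p=con(-.0691,-.0762,.0774,.12);print(p,bot.get_obs()['q'])
goal(p,-6.5,35,True)"
```

```text
[ 0.3956 -0.1217  0.1757] [  5.0509 -14.5519  -9.8864  94.7291  -0.0219  92.727 ]
t 23.45 p [0.4066 0.0358 0.2265] rot [-90.0249   0.0625   2.3239] open 0.08533448269617783 F [ 1.1738  0.6114 -0.1711]
shift [-0.0173  0.0509 -0.1569] turn [ 0.451   1.665  -0.5254]
```

```bash
sed -i 's/if jawy: B=.*/if jawy: B=np.array([[0,0,-1],[1,0,0],[0,-1,0]],float)/' h.py
python3 -c "
from h import *
p=con(-.0691,-.0762,.0774,.12)+[-.02,0,.05];print(p)
goal(p,-6.5,35,True)"
```

```text
[ 0.3756 -0.1217  0.2257]
t 23.45 p [0.4066 0.0358 0.2265] rot [-90.0249   0.0625   2.3239] open 0.08533448269617783 F [ 1.1738  0.6114 -0.1711]
shift [-0.0374  0.0009 -0.1561] turn [-0.5044 -1.369  -0.4329]
```

```bash
python3 -m crank '-.003 0 -.014 -.046 -.125 -.039;-.007 0 -.028 -.092 -.25 -.078;-.01 0 -.042 -.138 -.375 -.118;-.014 0 -.057 -.184 -.5 -.157;-.017 0 -.071 -.23 -.625 -.197;-.02 0 -.085 -.276 -.75 -.236;-.024 0 -.1 -.322 -.875 -.276;-.027 0 -.114 -.368 -1 -.315'
python3 -c "
from h import *
p=con(-.0691,-.0762,.0774,.12);print(p,bot.get_obs()['q'])
goal(p,-6.5,35,True)"
```

```text
time: 24.25
ee_pos: [0.3858, -0.0772, 0.2263]
tcp_rot: [-116.2, -5.0, 62.4]
wrist_force: [-0.1, -0.1, -0.1]
opening: 0.0854
[ 0.3956 -0.1217  0.1757] [ -8.4784 -44.2931 -32.6793  75.2536  -4.0861  19.3235]
t 24.25 p [ 0.3858 -0.0772  0.2263] rot [-116.2181   -4.9724   62.3995] open 0.08543129661653456 F [-0.1366 -0.1365 -0.0713]
shift [-0.0391  0.0554 -0.0053] turn [-0.1355 -0.3607 -0.1136]
```

```bash
python3 -c "
from h import *
p=con(-.0691,-.0762,.0774,.08)
goal(p,-6.5,25,True)"
```

```text
t 24.25 p [ 0.3858 -0.0772  0.2263] rot [-116.2181   -4.9724   62.3995] open 0.08543129661653456 F [-0.1366 -0.1365 -0.0713]
shift [-0.0337  0.0948 -0.0097] turn [ 0.037  -0.369  -0.0817]
```

```bash
python3 -m crank '-.007 .02 -.002 .009 -.092 -.02;-.015 .04 -.005 .018 -.184 -.04;-.022 .06 -.007 .027 -.276 -.06;-.03 .08 -.009 .037 -.369 -.082;-.0337 .095 -.01 .037 -.369 -.082;-.0337 .095 -.01 .037 -.369 -.082'
python3 -c "
from h import *
p=con(-.0691,-.0762,.0774,.0);print(bot.get_obs()['q'])
goal(p,-6.5,25,True)
snap('top','t6');snap('side','s6')
a=cv2.imread('pics/t6.png')[190:280,330:450]; b=cv2.imread('pics/s6.png')[90:240,310:460]
cv2.imwrite('pics/c7.png',np.hstack([cv2.resize(a,(400,300),interpolation=2),cv2.resize(b,(400,400),interpolation=2)[50:350]]))"
```

```text
time: 24.85
ee_pos: [0.4174, -0.1245, 0.1404]
tcp_rot: [-114.7, -0.2, 83.1]
wrist_force: [-1.0, 0.2, -0.8]
opening: 0.0854
[-20.1885 -37.2851 -38.2948  64.947    5.6898 -12.0087]
t 24.85 p [ 0.4174 -0.1245  0.1404] rot [-114.6676   -0.2171   83.0802] open 0.08538365780021766 F [-1.0482  0.1907 -0.7687]
shift [ 0.0005  0.0768 -0.0162] turn [-0.0058 -0.0082  0.0004]
```

View pics/c7.png

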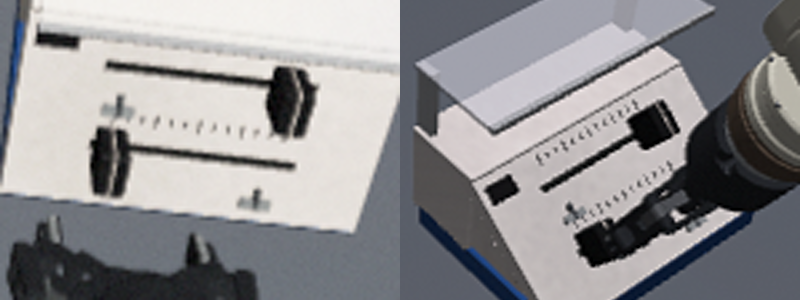

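The open fingers straddle the lower grip (top crop 48 and 200, grip at 110). Advancing along the panel normal.

```bash
python3 -m crank '0 .015 -.003 0 0 0;0 .03 -.006 0 0 0;0 .045 -.009 0 0 0;0 .058 -.012 0 0 0;0 .068 -.014 0 0 0;0 .074 -.016 0 0 0;0 .077 -.016 0 0 0;0 .077 -.016 0 0 0'
python3 -c "
from h import *
p=con(-.0691,-.0762,.0774,.0)
goal(p,-6.5,25,True)"
```

```text
time: 25.75
ee_pos: [0.4649, -0.13, 0.081]
tcp_rot: [-114.9, -0.1, 83.1]
wrist_force: [-0.4, 0.1, -0.6]
opening: 0.0859
t 25.75 p [ 0.4649 -0.13    0.081 ] rot [-114.9478   -0.1334   83.1475] open 0.08588466246797166 F [-0.4095  0.1314 -0.5762]
shift [0.0004 0.0029 0.0024] turn [-0.0009 -0.0066 -0.0005]
```

```bash
python3 -m crank '0 0 0 0 0 0;0 0 0 0 0 0;0 0 0 0 0 0;0 0 0 0 0 0;0 0 0 0 0 0;0 0 0 0 0 0;0 0 0 0 0 0;0 0 0 0 0 0' 1 20
python3 -c "
from h import *
o=bot.get_obs(); p=o['ee_pos']; print(p[0]*.113+p[1]*.9936)
q=p+np.array([.113,.9936,0])*(-.1872-(p[0]*.113+p[1]*.9936))
goal(q,-6.5,25,True)"
```

```text
time: 26.55
ee_pos: [0.4649, -0.1301, 0.0813]
tcp_rot: [-115.0, -0.1, 83.1]
wrist_force: [-4.9, 1.7, 5.2]
opening: 0.0215
-0.0767048199550393
t 26.55 p [ 0.4649 -0.1301  0.0813] rot [-114.9696   -0.131    83.1477] open 0.021456890557336086 F [-4.9169  1.6622  5.185 ]
shift [-0.1105  0.0001 -0.0007] turn [-0.0005 -0.0065 -0.0005]
```

```bash
python3 -m crank '-.008 0 0 0 0 0;-.02 0 0 0 0 0;-.034 0 0 0 0 0;-.048 0 0 0 0 0;-.062 0 -.0005 0 0 0;-.076 0 -.0005 0 0 0;-.09 0 -.0006 0 0 0;-.1 0 -.0006 0 0 0'
python3 -c "
from h import *
o=bot.get_obs(); p=o['ee_pos']; print(p[0]*.113+p[1]*.9936)
q=p+np.array([.113,.9936,0])*(-.1872-(p[0]*.113+p[1]*.9936))
goal(q,-6.5,25,True)"
```

```text
time: 27.35
ee_pos: [0.4539, -0.2302, 0.0813]
tcp_rot: [-115.0, -0.1, 83.2]
wrist_force: [4.6, 2.2, 0.3]
opening: 0.0213
-0.1774189513026786
t 27.35 p [ 0.4539 -0.2302  0.0813] rot [-115.0278   -0.1384   83.1505] open 0.021290536669351153 F [4.6288 2.2147 0.2722]
shift [-0.0098  0.     -0.0001] turn [ 0.0005 -0.0065 -0.0004]
```

```bash
python3 -m crank '-.005 0 -.0001 0 0 0;-.0098 0 -.0001 0 0 0;-.0098 0 -.0001 0 0 0;-.0098 0 -.0001 0 0 0'
python3 -m crank '0 0 0 0 0 0;0 0 0 0 0 0;0 0 0 0 0 0;0 0 0 0 0 0;0 0 0 0 0 0;0 0 0 0 0 0' -1
python3 -m crank '0 -.015 .003 0 0 0;0 -.03 .006 0 0 0;0 -.05 .01 0 0 0;0 -.07 .014 0 0 0;0 -.085 .016 0 0 0;0 -.09 .016 0 0 0;0 -.09 .016 0 0 0'
python3 -c "
from h import *
print(bot.get_obs()['q'])
p=con(-.0161,-.1854,.1144,.09);print(p)
goal(p,-6.5,35,True)
snap('top','t7');snap('side','s7')
a=cv2.imread('pics/t7.png')[190:280,330:450]; b=cv2.imread('pics/s7.png')[120:220,330:460]
cv2.imwrite('pics/c8.png',np.vstack([cv2.resize(a,(400,300),interpolation=2),cv2.resize(b,(400,300),interpolation=2)]))"
```

```text
time: 27.75
ee_pos: [0.4528, -0.2397, 0.0813]
tcp_rot: [-115.0, -0.1, 83.1]
wrist_force: [5.6, -2.5, -1.0]
opening: 0.0214
time: 28.35
ee_pos: [0.4524, -0.2392, 0.081]
tcp_rot: [-115.0, -0.1, 83.1]
wrist_force: [0.2, 0.4, -0.8]
opening: 0.0856
time: 29.05
ee_pos: [0.4005, -0.2334, 0.1565]
tcp_rot: [-115.0, -0.1, 83.1]
wrist_force: [-0.0, 0.1, -0.8]
opening: 0.085
[-37.6153 -30.4892 -32.6261  66.0415  12.5562 -28.2835]
[ 0.453  -0.2381  0.1881]
t 29.05 p [ 0.4005 -0.2334  0.1565] rot [-115.0222   -0.0913   83.1181] open 0.08503481713629614 F [-0.0172  0.1369 -0.7665]
shift [ 0.0017 -0.0064 -0.0611] turn [-0.1741 -0.0066 -0.002 ]
```

View pics/c8.png

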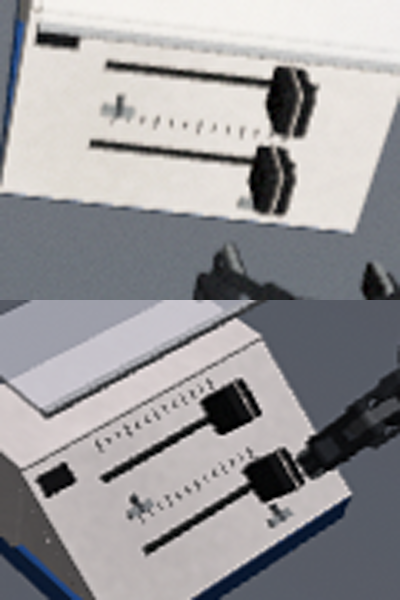

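```bash
python3 - <<'E'
from h import *
yc=lambda p:p[0]*.113+p[1]*.9936
T=lambda x,y:(330+(x+.5)*.3-.5,190+(y+.5)*.3-.5)
S=lambda x,y:(330+(x+.5)*.325-.5,120+(y-300+.5)/3-.5)
for n,p in [('Ltop',onz('top',*T(283,181),.093)),('Lside',onz('side',*S(294,470),.093)),('Utop',onz('top',*T(303,103),.13)),('Uside',onz('side',*S(250,398),.13))]:print(n,p,yc(p))
for n,a in [('gripL',con(-.080,-.1872,.093)),('ptrL',con(-.075,-.1872,.0476))]:
    for c in('top','side'): print(n,c,proj(c,a))
E
# crisp side-by-side with projected prediction
python3 - <<'E'
from h import *
t=cv2.imread('pics/t7.png');s=cv2.imread('pics/s7.png')
k=8
def draw(im,c,x,y,w,h):
    r=cv2.resize(im[y:y+h,x:x+w],(w*k,h*k),interpolation=2)
    def seg(P,Q,col):
        P,Q=[tuple(((proj(c,z)-[x,y]+.5)*k).astype(int)) for z in(P,Q)]; cv2.line(r,P,Q,col,1)
    for xx,hh in((-.080,.093),(-.027,.130)):
        for d in (-.1872,):
            seg(con(xx-.0139,d,hh-.00975),con(xx+.0139,d,hh+.00975),(0,0,255))
    for d,xx,hh in((-.1872,-.075,.0476),(-.0774,-.022,.0846)):
        seg(con(xx,d,hh),con(xx-.018,d,hh-.0126),(0,255,0))
    return r
a=draw(t,'top',355,205,75,50); b=draw(s,'side',365,140,75,70)
c=np.zeros((560,800,3),np.uint8); c=np.hstack([cv2.resize(a,(400,267)),cv2.resize(b,(400,373))[:267]]) if 0 else None
W=np.zeros((600,600,3),np.uint8)
cv2.imwrite('pics/c9.png',np.vstack([a[:300,:],b[:300,:]]));
E
```

```text
Ltop [ 0.4536 -0.2449  0.093 ] -0.19203882311714296
Lside [ 0.4377 -0.242   0.093 ] -0.19098496847211752
Utop [ 0.5054 -0.2484  0.13  ] -0.18973679274285715
Uside [ 0.4932 -0.2474  0.13  ] -0.19011185518062584
gripL top [411.8526 249.7332]
gripL side [423.3556 176.4239]
ptrL top [406.8369 246.9867]
ptrL side [417.9803 187.9431]
```

View pics/c9.png

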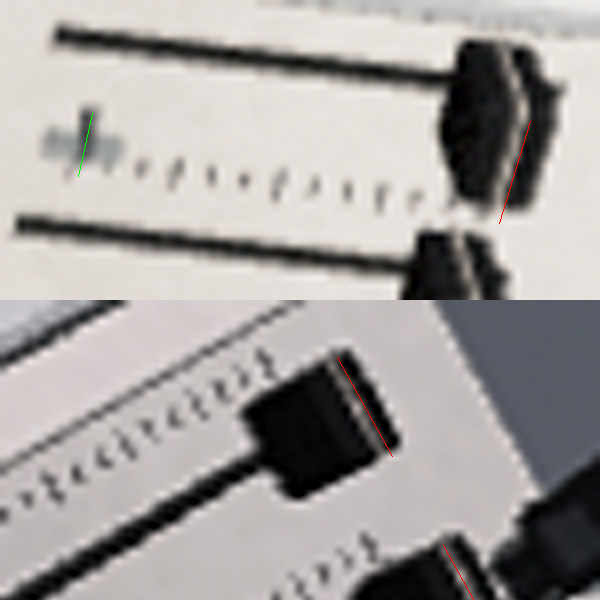

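Upper pointer's stem sits at (88,140) in the top crop and the upper grip's line at about (505,150). I have used my 12 views, so from here I measure numerically, sampling along the console's y.

```bash
cat >> h.py <<'E'
S35,C35=.5736,.8192
def prof(im,c,x,y0,h,half,sl=0,w=.022):
    """mean grey along console y about y0, averaged over +-half up the slope"""
    g=cv2.cvtColor(im,cv2.COLOR_BGR2GRAY).astype(np.float32); offs=np.arange(-w,w+1e-6,.001)
    P=[]
    for d in np.linspace(-half,half,9):
        uv=np.array([proj(c,con(x+d*C35,y0+o,h+d*S35)) for o in offs],np.float32)
        P.append(cv2.remap(g,uv[:,0].reshape(1,-1),uv[:,1].reshape(1,-1),1)[0])
    return offs,np.mean(P,0)
E
python3 - <<'E'
from h import *
A={('top',0):'top0',('side',0):'side0',('top',1):'t7',('side',1):'s7'}
def show(k,n,x,y0,h,half):
    o,p=prof(cv2.imread(f'pics/{A[k]}.png'),k[0],x,y0,h,half); print(k,n,y0,'\n ',' '.join(f'{v:.0f}' for v in p))
for c in('top','side'):
    show((c,0),'grL0',-.080,-.0767,.093,.010)
    show((c,1),'grL1',-.080,-.1866,.093,.010)
    show((c,1),'grU',-.027,-.1854,.130,.010)
    # pointers, mid-stem, 5 mm high: tip + ~6mm down slope
    show((c,0),'ptL',-.075-.005*C35-.005*S35,-.1872,.0476-.005*S35+.005*C35,.004)
    show((c,0),'ptU',-.022-.005*C35-.005*S35,-.0774,.0846-.005*S35+.005*C35,.004)
E
```

```text
('top', 0) grL0 -0.0767 
  219 218 218 218 218 218 218 218 218 219 219 214 189 148 105 68 42 30 26 27 34 60 99 123 116 91 65 45 33 28 27 26 26 24 29 49 75 101 129 161 194 213 217 219 218
('top', 1) grL1 -0.1866 
  227 227 227 227 227 226 226 226 225 217 193 151 108 72 47 35 31 34 51 86 121 129 107 78 54 38 30 28 28 29 29 28 28 30 38 56 79 98 111 129 156 179 186 188 194
('top', 1) grU -0.1854 
  226 226 225 225 225 226 226 226 226 226 225 217 187 143 99 63 40 30 28 33 53 93 130 127 99 71 48 33 29 30 30 29 29 28 31 41 57 72 93 116 134 147 165 189 204
('top', 0) ptL -0.1872 
  223 223 223 223 223 223 223 223 223 223 218 211 199 186 177 174 173 173 169 160 143 121 100 85 87 110 137 154 164 171 172 169 164 161 169 184 201 214 221 223 224 224 224 223 223
('top', 0) ptU -0.0774 
  221 221 220 219 217 216 215 215 215 216 214 205 196 188 180 176 175 175 172 165 148 122 101 87 85 111 147 166 172 175 174 172 169 168 177 190 202 211 215 217 218 218 218 218 218
('side', 0) grL0 -0.0767 
  142 141 141 141 138 138 139 139 140 143 144 144 143 133 104 72 40 23 16 17 27 43 65 88 103 94 66 36 21 16 18 19 19 18 17 15 12 9 7 7 7 7 7 7 7
('side', 1) grL1 -0.1866 
  47 48 48 48 49 51 57 67 83 102 118 120 107 75 41 23 17 26 42 62 82 98 92 73 43 26 17 17 18 19 19 17 16 13 10 8 7 7 7 7 7 7 7 7 7Traceback (most recent call last):
  File "<stdin>", line 8, in <module>
  File "<stdin>", line 4, in show
  File "h.py", line 36, in prof
    uv=np.array([proj(c,con(x+d*C35,y0+o,h+d*S35)) for o in offs],np.float32)
                 ~~~~^^^^^^^^^^^^^^^^^^^^^^^^^^^^^
  File "h.py", line 12, in proj
    K,R,t=cal(n); q=K@(R@np.array(p,float)+t); return q[:2]/q[2]
          ~~~^^^
  File "h.py", line 5, in cal
    c=vision.get_calibration(n); K=np.array([[c['fx'],0,c['cx']],[0,c['fy'],c['cy']],[0,0,1]])
ValueError: time passes only in moves, steps and waits
```

```bash
sed -i 's/^def cal(n):/from functools import lru_cache\n@lru_cache\ndef cal(n):/' h.py
python3 - <<'E'
from h import *
A={('top',0):'top0',('side',0):'side0',('top',1):'t7',('side',1):'s7'}
def show(k,n,x,y0,h,half):
    o,p=prof(cv2.imread(f'pics/{A[k]}.png'),k[0],x,y0,h,half); print(k,n,y0,'\n ',' '.join(f'{v:.0f}' for v in p))
c='side'
show((c,1),'grU',-.027,-.1854,.130,.010)
for s in (.002,.006,.010):
    for c in('top','side'):
        show((c,0),'ptL',-.075-s*C35-.005*S35,-.1872,.0476-s*S35+.005*C35,.003)
        show((c,0),'ptU',-.022-s*C35-.005*S35,-.0774,.0846-s*S35+.005*C35,.003)
E
```

```text
('side', 1) grU -0.1854 
  191 191 191 191 191 192 193 193 194 195 194 190 181 155 117 71 35 18 19 29 47 67 87 95 89 64 38 22 17 17 18 19 19 18 16 13 10 8 7 7 7 8 7 7 7
('top', 0) ptL -0.1872 
  223 223 222 222 222 222 222 223 223 223 221 217 212 205 198 195 196 195 191 181 162 133 105 87 76 92 132 166 183 195 197 196 193 190 193 204 214 219 223 224 224 224 223 223 223
('top', 0) ptU -0.0774 
  221 221 220 219 219 218 218 217 217 217 217 214 210 206 202 199 199 199 195 186 171 141 110 92 81 101 148 184 194 200 200 197 195 193 197 205 212 215 217 218 219 219 219 219 219
('side', 0) ptL -0.1872 
  189 189 189 189 189 189 189 189 188 188 189 189 189 190 190 190 190 191 191 189 179 159 126 94 73 60 58 68 91 119 147 171 186 194 194 193 192 191 190 190 190 190 189 189 189
('side', 0) ptU -0.0774 
  185 185 186 187 187 187 186 186 185 184 184 183 183 183 183 183 183 184 184 182 174 156 126 94 71 63 63 73 95 126 158 180 188 187 186 185 184 183 183 183 183 183 183 183 183
('top', 0) ptL -0.1872 
  224 224 223 223 224 224 223 224 224 222 216 208 195 179 168 165 163 162 160 152 134 115 98 84 91
[... 800 characters left out ...]
 118 116 131 146 155 161 163 163 163 160 156 156 161 175 197 215 220 223 224 224 223 223 222
('top', 0) ptU -0.0774 
  218 219 218 209 200 194 189 194 205 214 210 201 189 176 164 158 156 158 160 152 137 121 108 98 111 130 145 155 159 159 158 157 156 159 167 180 196 210 213 215 215 215 215 216 216
('side', 0) ptL -0.1872 
  190 190 190 190 190 190 190 191 191 191 189 183 173 160 146 139 136 136 134 129 119 104 90 79 74 80 93 107 119 129 138 141 138 130 116 103 99 109 131 158 179 190 193 192 192
('side', 0) ptU -0.0774 
  178 181 185 188 187 186 185 183 182 182 181 176 166 153 142 138 138 139 140 139 130 115 99 83 74 76 89 108 122 129 132 135 135 131 122 114 113 126 145 165 177 183 184 184 183
```

```bash
python3 -m crank '.0024 .02 -.004 0 0 0;.0024 .04 -.008 0 0 0;.0024 .058 -.011 0 0 0;.0024 .072 -.014 0 0 0;.0024 .082 -.016 0 0 0;.0024 .088 -.016 0 0 0;.0024 .09 -.016 0 0 0;.0024 .09 -.016 0 0 0'
python3 -m crank '0 0 0 0 0 0;0 0 0 0 0 0;0 0 0 0 0 0;0 0 0 0 0 0;0 0 0 0 0 0;0 0 0 0 0 0;0 0 0 0 0 0;0 0 0 0 0 0' 1 20
python3 -c "
from h import *
p=bot.get_obs()['ee_pos'];print(p[0]*.113+p[1]*.9936)"
python3 -m crank '0 0 0 0 0 0;0 0 0 0 0 0;0 0 0 0 0 0;0 0 0 0 0 0;0 0 0 0 0 0;0 0 0 0 0 0' -1
python3 -m crank '0 -.015 .003 0 0 0;0 -.03 .006 0 0 0;0 -.05 .01 0 0 0;0 -.07 .014 0 0 0;0 -.085 .016 0 0 0;0 -.09 .016 0 0 0;0 -.09 .016 0 0 0'
python3 -c "
from h import *
goal(con(-.0161,-.1854,.1144,.09),-6.5,35,True)"
```

```text
time: 29.95
ee_pos: [0.4526, -0.2368, 0.081]
tcp_rot: [-114.9, -0.1, 83.1]
wrist_force: [-1.7, 0.3, 0.3]
opening: 0.0854
time: 30.75
ee_pos: [0.4527, -0.237, 0.0814]
tcp_rot: [-115.0, -0.1, 83.1]
wrist_force: [-4.9, -0.4, 5.0]
opening: 0.0216
-0.18434885705957135
time: 31.35
ee_pos: [0.4527, -0.2368, 0.081]
tcp_rot: [-115.0, -0.1, 83.1]
wrist_force: [-0.9, 0.2, -0.0]
opening: 0.0849
time: 32.05
ee_pos: [0.4008, -0.231, 0.1565]
tcp_rot: [-115.0, -0.1, 83.1]
wrist_force: [-0.6, -0.5, -0.1]
opening: 0.0853
t 32.05 p [ 0.4008 -0.231   0.1565] rot [-115.0267   -0.0872   83.1189] open 0.08531243695705122 F [-0.552  -0.5376 -0.1364]
shift [-0.0007 -0.0064 -0.0611] turn [-0.1741 -0.0065 -0.002 ]
```

```bash
python3 -m crank '0 -.002 -.015 -.05 0 0;0 -.004 -.03 -.1 0 0;0 -.006 -.045 -.15 -.003 0;-.0007 -.0064 -.061 -.174 -.0065 -.002;-.0007 -.0064 -.061 -.174 -.0065 -.002;-.0007 -.0064 -.061 -.174 -.0065 -.002'
python3 -c "
from h import *
print(bot.get_obs()['q']);goal(con(-.0161,-.1854,.1144,.003),-6.5,35,True)"
```

```text
time: 32.65
ee_pos: [0.4527, -0.2376, 0.1867]
tcp_rot: [-124.8, -0.1, 83.5]
wrist_force: [0.5, 0.1, -0.6]
opening: 0.0854
[-36.5435 -32.2376 -34.0187  57.2107  16.6835 -25.4036]
t 32.65 p [ 0.4527 -0.2376  0.1867] rot [-124.8135   -0.0726   83.5413] open 0.08537861176968714 F [ 0.5197  0.1316 -0.631 ]
shift [-0.0006  0.086  -0.0014] turn [-0.0033 -0.0001  0.0015]
```

```bash
python3 -m crank '0 .015 0 0 0 0;0 .03 0 0 0 0;0 .045 0 0 0 0;0 .06 -.001 0 0 0;0 .072 -.001 0 0 0;0 .081 -.001 0 0 0;0 .086 -.001 0 0 0;0 .086 -.001 0 0 0'
python3 -m crank '0 0 0 0 0 0;0 0 0 0 0 0;0 0 0 0 0 0;0 0 0 0 0 0;0 0 0 0 0 0;0 0 0 0 0 0;0 0 0 0 0 0;0 0 0 0 0 0' 1 20
python3 -c "
from h import *
o=bot.get_obs(); p=o['ee_pos']; y=p[0]*.113+p[1]*.9936; print(y)
goal(p+np.array([.113,.9936,0])*(-.0742-y),-6.5,35,True)"
```

```text
time: 33.45
ee_pos: [0.5024, -0.2432, 0.1167]
tcp_rot: [-124.9, -0.1, 83.5]
wrist_force: [-0.3, 0.3, 0.5]
opening: 0.0857
time: 34.25
ee_pos: [0.5025, -0.2434, 0.1179]
tcp_rot: [-125.0, -0.0, 83.5]
wrist_force: [-6.1, 0.9, 4.9]
opening: 0.0216
-0.18507982687335978
t 34.25 p [ 0.5025 -0.2434  0.1179] rot [-124.9511   -0.033    83.5185] open 0.021550260885617015 F [-6.0923  0.926   4.9141]
shift [0.1109 0.0001 0.    ] turn [-0.0009 -0.0001  0.0007]
```

```bash
python3 -m crank '.008 0 0 0 0 0;.02 0 0 0 0 0;.034 0 0 0 0 0;.048 0 0 0 0 0;.062 0 0 0 0 0;.076 0 0 0 0 0;.09 0 0 0 0 0;.1 0 0 0 0 0'
python3 -m crank '.002 0 0 0 0 0;.004 0 0 0 0 0;.006 0 0 0 0 0;.006 0 0 0 0 0'
python3 -c "
from h import *
o=bot.get_obs(); p=o['ee_pos']; y=p[0]*.113+p[1]*.9936; print(y)
goal(p+np.array([.113,.9936,0])*(-.0742-y),-6.5,35,True)"
```

```text
time: 35.05
ee_pos: [0.5134, -0.1438, 0.1179]
tcp_rot: [-124.9, 0.0, 83.5]
wrist_force: [-10.9, -0.6, 7.5]
opening: 0.0215
time: 35.45
ee_pos: [0.514, -0.1381, 0.1179]
tcp_rot: [-124.9, -0.0, 83.5]
wrist_force: [-11.8, 0.6, 8.3]
opening: 0.0213
-0.07911765812995492
t 35.45 p [ 0.514  -0.1381  0.1179] rot [-124.9038   -0.0104   83.495 ] open 0.021311686175582864 F [-11.7913   0.5952   8.2933]
shift [ 0.0049 -0.      0.    ] turn [-0.0017 -0.0002  0.0001]
```

```bash
python3 -m crank '.002 0 0 0 0 0;.004 0 0 0 0 0;.0049 0 0 0 0 0;.0049 0 0 0 0 0'
python3 -m crank '0 0 0 0 0 0;0 0 0 0 0 0;0 0 0 0 0 0;0 0 0 0 0 0;0 0 0 0 0 0;0 0 0 0 0 0' -1
python3 -m crank '0 -.015 0 0 0 0;0 -.03 0 0 0 0;0 -.05 0 0 0 0;0 -.07 0 0 0 0;0 -.085 0 0 0 0;0 -.1 0 0 0 0;0 -.1 0 0 0 0'
python3 - <<'E'
from h import *
t=snap('top','t8')[:,:,::-1].copy(); s=snap('side','s8')[:,:,::-1].copy()
for c,im in(('top',t),('side',s)):
    for n,x,y0,h in(('grL',-.080,-.1842,.093),('grU',-.027,-.0742,.130)):
        o,p=prof(im,c,x,y0,h,.010); print(c,n,' '.join(f'{v:.0f}' for v in p))
E
```

```text
time: 35.85
ee_pos: [0.5145, -0.1334, 0.1179]
tcp_rot: [-124.9, -0.0, 83.5]
wrist_force: [-12.7, -0.3, 8.0]
opening: 0.0216
time: 36.45
ee_pos: [0.515, -0.1332, 0.1175]
tcp_rot: [-124.9, -0.0, 83.5]
wrist_force: [-0.4, 0.2, 1.1]
opening: 0.0853
time: 37.15
ee_pos: [0.4583, -0.127, 0.2019]
tcp_rot: [-125.1, 0.0, 83.5]
wrist_force: [-0.1, 0.1, 0.4]
opening: 0.0854
top grL 227 227 227 227 227 227 227 226 225 220 198 157 113 76 48 35 32 33 42 71 110 131 113 84 58 39 31 30 30 31 31 32 35 38 44 58 70 75 81 93 108 112 108 110 114
top grU 213 216 220 221 223 223 223 222 218 202 164 119 78 49 32 28 28 29 43 81 121 128 103 73 49 34 29 28 27 27 26 24 30 49 70 89 111 149 189 210 218 220 220 220 221
side grL 190 190 190 190 191 191 192 193 194 192 186 168 135 92 55 25 19 23 40 61 84 99 101 77 49 28 19 17 18 19 19 18 16 14 11 9 7 7 7 7 7 7 7 7 7
side grU 23 21 20 19 20 23 26 29 30 31 31 30 27 22 17 15 17 24 38 57 81 97 96 73 45 24 17 17 18 19 19 18 16 13 10 7 6 7 7 7 8 8 8 8 8
```

```bash
python3 -c "
from h import *
a=cv2.imread('pics/t8.png').astype(int);b=cv2.imread('pics/t5.png').astype(int)
d=abs(a-b).max(2)[130:200,150:300]; print('crate/tray diff px',(d>40).sum())
o=bot.get_obs();print(o['time'],o['wrist_force'],abs(o['qd']).max());bot.job_done()"
```

```text
crate/tray diff px 0
37.25 [ 0.4367 -0.1117 -0.5003] 0.814214451303867
the job is handed in; nothing more can be done
```

The job is handed in at about 37 s of the 72 s allowed; it gives no verdict, so what follows rests on my own checks.

**Loading:** I placed both bottles in the crate and the jar in the tray. Each one was lowered until it touched down, then released. A top picture after the last release showed all three standing. The last top picture shows no change in the crate and tray area since then. In that picture the beaker and flask also stood in place as far as I could see, but I did not measure their positions.

**Faders:** I moved both faders by gripping them, working the upper one along the panel's normal to clear the visor. The first lower setting was about 2–3 mm off, so I re-gripped it and corrected it. Gap between each white line and its pointer along the track (5 mm allowed):

| Fader | Top camera | Side camera |
|---|---|---|
| Lower | +0.6 mm | −0.8 mm |
| Upper | +0.4 mm | −0.6 mm |

**Disagreements:**
- The two cameras put the crate's centre up to 8 mm apart, so I used the average.
- They differed by about 2 mm on the pointers, so each gap in the table compares line and pointer within one camera.
- All 12 viewable pictures were used before the end, so the final fader check is numerical only.

At hand-in the gripper was open and backed off the panel, with only noise-level wrist force.

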